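Set the jig's stop to the thick blank

TASK

On the cutting-length jig, push the spokes of the three-armed wheel round with one fingertip so that the sliding stop runs along and just meets the end of the thick square blank, then take the hand away. Work the stop only through the wheel, gently and without gripping or leaning on it; do not shove or lift the blank, and leave the thin slat and everything else where they are.

Things in the scene. Friction and masses are not known exactly. Their poses are not given: they have to be found in the camera images.
- jig: The fixed jig: grey plate 220 x 460 x 18 mm, long side along its y, x from -80 to +140 mm. Origin at table height under the wheel's axis; z up; placed and turned anew at each start. A dark gear housing (top 68 mm above the table) stands at the origin.
- lane (a point): Middle of the lane floor, 90 mm from the wheel's axis along the jig's +x, 18 mm above the table. Along it, in the jig's y, lie in a row a wooden piece, the stop, the other wooden piece. Behind it, at x = 115 to 135 mm, runs an aluminium fence, top 38 mm above the table.
- wheel: The level three-armed wheel on the housing, turning about the vertical. Origin on its axis at mid-height of the spokes, 95 mm above the table. Hub 44 mm across, 26 mm high. Round steel spokes 12 mm thick along the body's own +x and at +-120 degrees from it, free to push on from 25 to 90 mm from the axis. All else within 130 mm of the axis is lower than 81 mm above the table.
- ball (a point): Centre of the black ball (28 mm across) at the end of the spoke along the wheel's +x, 105 mm from the axis; the other two spokes have the same. Counter-clockwise from above moves the stop to the jig's +y, clockwise to -y, 22 mm per radian, no slip. The wheel is stiff (about 0.15 N m: 2.5 N at 65 mm from the axis) and stays where it is left.
- stop_bar: The sliding stop: rack bar 14 x 14 x 260 mm along y under the housing's cap, with an aluminium stop plate across the lane, 16 mm thick in y (faces at y = +-8 mm), x = 36 to 112 mm, 21 to 61 mm above the table. Axes like the jig's. Origin at table height, mid-thickness of the plate, at x = 0 of the jig: its y in the jig's frame is the travel, limited to +-85 mm.
- blank: The thick square blank, loose in the lane on one side of the stop or the other: light wood, 45 (x) x 140 (y) x 45 (z) mm, origin at the centre of its underside. When the stop touches its end, the two origins are 78 mm apart along the jig's y.
- slat: The thin slat, loose in the lane on the other side of the stop: same wood, 28 (x) x 140 (y) x 12 (z) mm, origin at the centre of its underside. To be left alone.
- offcut: Bystander: a wood offcut block 40 x 55 x 28 mm on the jig plate. Origin at its underside.
- jar: Bystander: a small jar, 42 mm across and 45 mm high, on the jig plate. Origin at its underside.
- square: Bystander: a try square lying on the table beside the +y end of the jig: wooden stock 18 x 100 x 16 mm (origin under its centre), steel blade 130 mm along its +x.
- tape: Bystander: a black tape measure, 62 x 40 x 56 mm, on the table on the robot's side of the jig. Origin at its underside.
- glue: Bystander: a white glue bottle, 56 mm across and 150 mm high, standing by the far +y corner of the jig. Origin at its underside.
- brush: Bystander: a flat bristle brush (whole length along its x) lying beside the -y end of the jig. Origin at its underside.

How it is judged:
By the outcome, as a careful person would: the job done as asked, in the order asked, and still so for the second after the job is handed in, with the robot touching nothing.
It also fails if it takes over 45 s, if anything falls off the work surface, if the arm or the gripper's body presses on something with over 40 N, if the wrist force passes 120 N, or if a joint passes its speed limit or range.

ROBOT

A 7-joint arm with a two-finger parallel gripper is mounted at the origin on the work surface. World frame = base frame: x ahead of the robot, y to its left, z up, the work surface at z = 0. Lengths are in m, angles in rad, forces in N, time in s.
With the tool pointing down it reaches from about 0.4 to 0.85 m from the base axis. Payload 6.9 kg.
Tool frame: the origin (TCP) lies midway between the tips of the shut fingers; the grasp point (between the pads) lies behind it (ctrl.pinch_z is the z of the grasp point in the tool frame, in m); z points along the fingers, y is the direction in which the jaws open and shut (so a half turn about z gives the same grasp; the last joint's range is limited). The gripper opens to 85 mm and grips with 20 to 120 N. Pads are 22 mm wide; open, the fingers measure 114 mm over their backs; the gripper's body (76 mm by 85 mm) begins 54 mm behind the grasp point. The pads swing forward as they close: fully open they stand 13 mm farther back than shut.
Start: joints at [-1.226, 0.507, -0.238, 1.5, 0.126, 1.149, -0.155], TCP at [0.148, 0.607, 0.231] pointing down, gripper open.
Joint ranges: [-3.08, 3.08], [-0.24, 2.05], [-1.43, 1.35], [0, 2.5], [-1.52, 4.66], [0.17, 1.96], [-2.89, 2.89]. Speed limits (rad/s): [2.39, 2.39, 3.14, 3.14, 3.14, 3.14, 3.14].

INTERFACE

Orientations are given as a unit quaternion [w, x, y, z].
In Python, from station import ctrl, get_state, vision, ticket, models gives the robot as it stands. Calls block until the motion is done:
- ctrl.movep(position, orientation): joint-space move of the TCP to a pose.
- ctrl.movel(position, frame=None, max_speed=0.15): straight line of the TCP; frame=None keeps the orientation; max_speed is the mean speed in m/s.
- ctrl.set_joints(angles): joint-space move.
- ctrl.ungrasp() and ctrl.close_gripper(force=None): open the fingers fully, or close them until they stop; force is the grip in N (None keeps the last).
- ctrl.pause(seconds).
- ctrl.ik(position, orientation): joint angles nearest the present ones, or None.
- get_state(): the state.
- vision.grab_frame(name): name is "side" or "top" or "wrist"; returns (picture, depth): 400x640x3 uint8, blue, green, red; 400x640 float32, m along the optical axis (not along the pixel's ray), 0 where there is no reading.
- vision.camera_info(name): a dict with "mtx" (3x3 intrinsics, pixels), "R" (3x3) and "t" (3): a world point X has camera coordinates R X + t; the wrist camera has in their place "hand_eye" (4x4, takes a point from camera to tool coordinates, whose origin is the TCP and whose axes are the flange's). Camera axes: x right, y down, z forward; pixel columns grow to the right and rows downward; lengths in m; the calibration is good to about 2 mm. A picture is of the moment at which its call begins: read the wrist's pose just before it. camera_info takes no time and is no camera call.
A pose or a line that the arm cannot do raises ctrl.Unreachable and nothing moves.
- ticket.close_job(): hands the job in, once; it reports no verdict.
Trained networks look in the newest picture that a camera, given by its name, has taken for a name from the list of things; names that differ only in an ending like _2 or _b are one class to them, and where a whole thing is asked for, a point or a joint stands for the part that bears it (a point fixed in the world has none). Each returns a list of dicts, best first, with "p" (0 to 1); they miss things now and then, are a little off and sometimes report something else, mostly with a low value. They report only what shows in the picture. A call takes as long as a camera call.
- models.recognise(camera, target): "point" ([column, row] in pixels, amid what is visible of it).
- models.masks_of(camera, target): "mask" (400x640 bool, what is visible of it) and "point" ([column, row] in pixels, amid what is visible of it).
The state is a dict: "time": time; "qpos": joint angles; "qd": joint speeds; "tau": joint torques, N m; "tcp_pos": TCP position; "eef_rot": TCP orientation; "contact_force": force on the tool from outside, world axes, zero at the start; "wrist_torque": the same for the moment, N m; "width": finger opening in m.
Only numpy, scipy, OpenCV 4.12 (cv2) and the standard library are available. Lean on these libraries where they do the work, as an engineer would, in place of code of your own. Each camera call takes 0.05 s, during which the arm holds its last target.

## Working session

There is one attempt and no reset: what is moved stays moved. The work goes in short steps, each a Python script; the robot and the scene stay as the last script left them, time stands still between calls to the robot, and variables do not carry over. Pictures are saved under pics/ and viewed, and the job is handed in when it is done.

```bash
mkdir -p pics; ls; python3 - <<'E'
from station import ctrl,get_state,vision,models
import cv2
s=get_state();print(s['time'],s['tcp_pos'],s['eef_rot'],s['width'],ctrl.pinch_z)
for n in('top','side'):
    im,d=vision.grab_frame(n);cv2.imwrite(f'pics/{n}0.png',im)
    i=vision.camera_info(n);print(n,i)
E
```

```text
pics
0.0 [0.14777008 0.60677307 0.23045134] [-8.90399556e-05  1.19066323e-01  9.92885916e-01 -8.72699949e-04] 0.085079856270372 -0.0187
top {'mtx': array([[501.77478293,   0.        , 325.15533342],
       [  0.        , 501.77478293, 202.40802464],
       [  0.        ,   0.        ,   1.        ]]), 'R': array([[ 0.01650825, -0.99985396,  0.004421  ],
       [-0.98635025, -0.01700947, -0.16377992],
       [ 0.1638312 , -0.00165694, -0.986487  ]]), 't': array([0.0385933 , 0.57712683, 1.41061044])}
side {'mtx': array([[393.43736326,   0.        , 314.5840632 ],
       [  0.        , 393.43736326, 196.49945291],
       [  0.        ,   0.        ,   1.        ]]), 'R': array([[ 0.92320179, -0.38408233, -0.01338725],
       [-0.23982253, -0.54853195, -0.80099803],
       [ 0.30030586,  0.74269338, -0.59851728]]), 't': array([-0.52163951,  0.23821747,  1.01334303])}
```

View pics/top0.png

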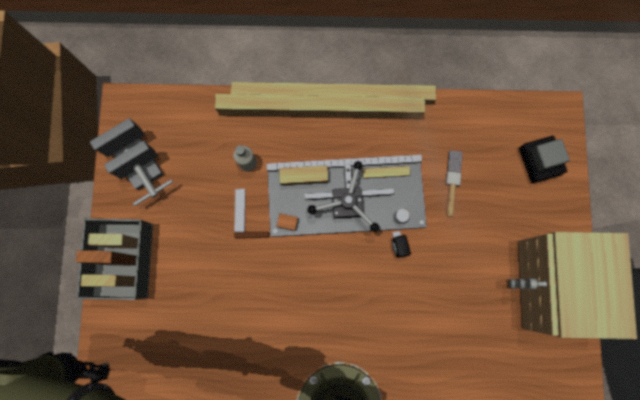

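View pics/side0.png

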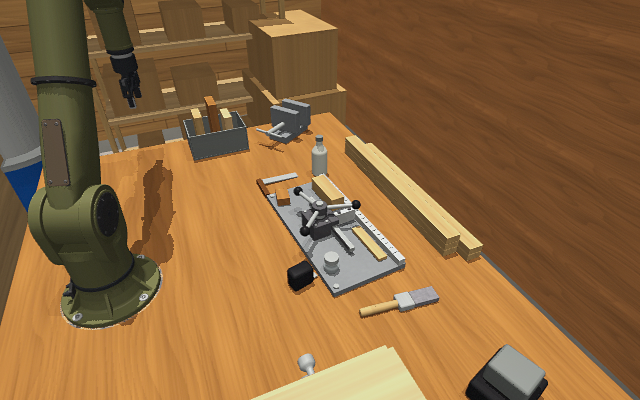

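```bash
cat > h.py <<'E'
from station import ctrl,get_state,vision,models,ticket
import cv2,numpy as np
from scipy.spatial.transform import Rotation as Ro
def q2R(q): return Ro.from_quat([q[1],q[2],q[3],q[0]]).as_matrix()
def cam(n,s=None):
    i=vision.camera_info(n)
    if n!='wrist': return i['mtx'],np.array(i['R']),np.array(i['t'])
    s=s or get_state();T=np.eye(4);T[:3,:3]=q2R(s['eef_rot']);T[:3,3]=s['tcp_pos']
    M=np.linalg.inv(T@i['hand_eye']);return i['mtx'],M[:3,:3],M[:3,3]
def onz(c,px,z):
    K,R,t=c;d=R.T@np.linalg.inv(K)@np.array([px[0],px[1],1.]);o=-R.T@t
    return o+d*(z-o[2])/d[2]
def proj(c,X):
    K,R,t=c;p=K@(R@np.asarray(X)+t);return p[:2]/p[2]
E
python3 - <<'E'
from h import *
im,d=vision.grab_frame('top');c=cam('top')
for n,z in(('wheel',.095),('ball',.095),('stop_bar',.061),('blank',.063),('slat',.03),('jig',.018)):
    for r in models.recognise('top',n)[:4]: print(n,r['p'],np.round(r['point'],1),onz(c,r['point'],z).round(4))
print(vision.camera_info('wrist'))
b=im[140:260,220:450];cv2.imwrite('pics/z.png',cv2.resize(b,None,fx=3.4,fy=3.4,interpolation=cv2.INTER_CUBIC))
E
```

```text
wheel 0.78 [352.2 207.1] [ 0.5565 -0.0277  0.095 ]
ball 0.57 [352.5 204.7] [ 0.5633 -0.0285  0.095 ]
stop_bar 0.67 [350.9 186. ] [ 0.6236 -0.0254  0.061 ]
blank 0.67 [303.2 172.4] [0.661  0.1135 0.063 ]
blank 0.47 [451.8 177.7] [ 0.6528 -0.3179  0.063 ]
slat 0.73 [388.1 169.9] [ 0.6805 -0.1373  0.03  ]
jig 0.9 [347.3 196.5] [ 0.6002 -0.0172  0.018 ]
{'mtx': array([[322.37469787,   0.        , 320.80655429],
       [  0.        , 322.37469787, 201.81699254],
       [  0.        ,   0.        ,   1.        ]]), 'hand_eye': array([[ 2.72008196e-04, -9.61179487e-01, -2.75923756e-01,
         7.06705269e-02],
       [ 9.99999957e-01,  2.30943678e-04,  1.81317687e-04,
         1.05906033e-04],
       [-1.10555995e-04, -2.75923794e-01,  9.61179509e-01,
        -1.41779471e-01],
       [ 0.00000000e+00,  0.00000000e+00,  0.00000000e+00,
         1.00000000e+00]])}
```

View pics/z.png

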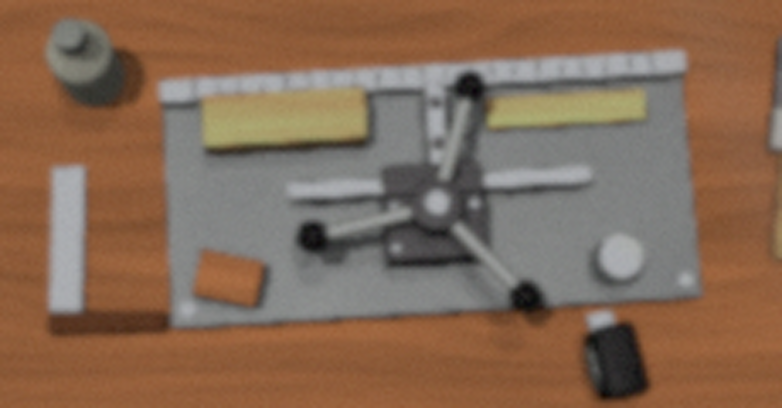

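```bash
python3 - <<'E'
from h import *
c=cam('top');O=onz(c,(348.5,199.7),.108);print(O, get_state()['time'])
for a in range(0,360,45):
  q=[np.cos(np.pi/2)*0, -np.sin(np.radians(a)/2),np.cos(np.radians(a)/2),0]
  out=[]
  for P in([.72,.03,.24],[.70,.03,.15],[.575,-.082,.088],[.64,-.017,.088],[.575,.05,.088]):
    j=ctrl.ik(P,q); out.append(None if j is None else np.round(j,2))
  print(a,q2R(q)[:,0].round(2),[o is not None for o in out], out[2])
ctrl.close_gripper()
ctrl.movep([.73,.0,.24],[0,0,1,0])
s=get_state();im,d=vision.grab_frame('wrist');print(s['time'],s['tcp_pos'],s['contact_force'])
cv2.imwrite('pics/w1.png',im);np.savez('w1.npz',im=im,d=d,K=cam('wrist',s)[0],R=cam('wrist',s)[1],t=cam('wrist',s)[2])
E
```

```text
[ 0.57511591 -0.01649315  0.108     ] 0.45
0 [-1.  0. -0.] [True, True, True, True, True] [ 0.08  0.59  0.03  1.8  -0.03  0.75  1.69]
45 [-0.71 -0.71 -0.  ] [True, True, True, True, True] [ 0.23  0.59 -0.2   1.8   0.16  0.77  2.3 ]
90 [-0. -1. -0.] [True, True, True, True, True] [-0.51  0.89  1.15  1.81 -0.92  1.1  -2.15]
135 [ 0.71 -0.71 -0.  ] [True, True, True, True, True] [-0.44  0.78  0.95  1.81 -0.77  0.97 -1.51]
180 [ 1. -0. -0.] [True, True, True, True, True] [-0.26  0.66  0.59  1.81 -0.48  0.82 -1.  ]
225 [0.71 0.71 0.  ] [True, True, True, True, True] [-0.19  0.63  0.46  1.81 -0.38  0.79 -0.32]
270 [0. 1. 0.] [True, True, True, True, True] [-0.1   0.61  0.32  1.81 -0.26  0.77  0.35]
315 [-0.71  0.71  0.  ] [True, True, True, True, True] [-0.01  0.59  0.18  1.81 -0.14  0.76  1.03]
4.175 [0.72993541 0.00146315 0.24004797] [-0.26495496 -0.13257    -0.64503246]
```

View pics/w1.png

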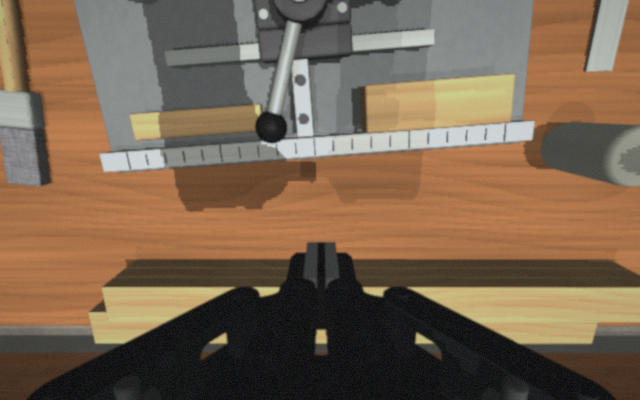

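```bash
python3 - <<'E'
from h import *
f=np.load('w1.npz');c=(f['K'],f['R'],f['t']);im=f['im']
b=im[0:180,60:560];cv2.imwrite('pics/w1z.png',cv2.resize(b,None,fx=1.6,fy=1.6))
b=im[50:170,230:400];cv2.imwrite('pics/w1y.png',cv2.resize(b,None,fx=4.6,fy=4.6,interpolation=cv2.INTER_CUBIC))
E
```

```text
(no output)
```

View pics/w1y.png

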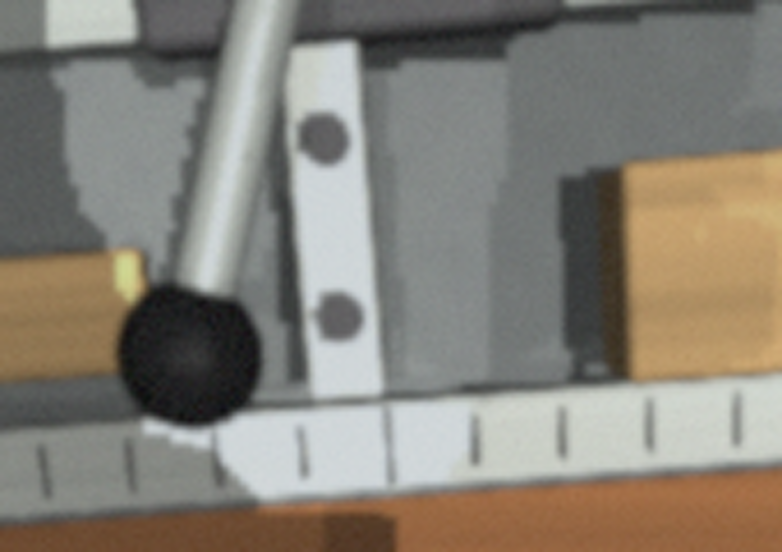

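```bash
python3 - <<'E'
from h import *
f=np.load('w1.npz');c=(f['K'],f['R'],f['t'])
P=lambda x,y,z:onz(c,(230+x/4.6,50+y/4.6),z)[:2]
s1,s2=P(358,42,.061),P(383,395,.061);l1,l2=P(288,45,.061),P(314,398,.061);b1,b2=P(624,166,.063),P(630,378,.063)
f1,f2=P(0,432,.038),P(782,378,.038)
fj=f2-f1;y=fj/np.linalg.norm(fj);x=np.array([y[1],-y[0]]);print('yaw fence',np.degrees(np.arctan2(-y[0],y[1])))
for n,p in zip('s1 s2 l1 l2 b1 b2 f1'.split(),(s1,s2,l1,l2,b1,b2,f1)): print(n,p.round(4),'jig x,y',(p@x).round(4),(p@y).round(4))
w=onz(c,(299,3),.108)[:2];ball=onz(c,(271,127),.095)[:2];print('wheel',w,'ball',ball,np.degrees(np.arctan2(*(ball-w)[::-1])),np.linalg.norm(ball-w))
E
```

```text
yaw fence 3.9965431291331326
s1 [ 0.6151 -0.0103] jig x,y 0.6129 -0.0531
s2 [ 0.6843 -0.0056] jig x,y 0.6823 -0.0533
l1 [ 0.6156 -0.0242] jig x,y 0.6125 -0.0671
l2 [ 0.685  -0.0203] jig x,y 0.6819 -0.0679
b1 [0.6384 0.0435] jig x,y 0.6399 -0.0011
b2 [0.6806 0.0465] jig x,y 0.6821 -0.001
f1 [ 0.6946 -0.094 ] jig x,y 0.6864 -0.1421
wheel [ 0.58265927 -0.01480104] ball [ 0.67418534 -0.04146129] -16.24009362932594 0.09532990001048026
```

```bash
cat >> h.py <<'E'
A=np.array([.5739,-.0161]); Q=[0,0,1,0]
def pt(a,z=.087,r=.065): return [A[0]+r*np.cos(np.radians(a)),A[1]+r*np.sin(np.radians(a)),z]
E
python3 - <<'E'
from h import *
ctrl.movep(pt(-50,.15),Q); ctrl.movel(pt(-50),max_speed=.1)
s0=get_state();print(s0['time'],s0['tcp_pos'],s0['contact_force'])
for a in list(range(-40,81,12)):
    ctrl.movel(pt(a),max_speed=.06)
    s=get_state();d=s['contact_force']-s0['contact_force'];p=s['tcp_pos'][:2]-A
    print(a,round(s['time'],2),np.round(d,2),np.degrees(np.arctan2(p[1],p[0])).round(1),np.linalg.norm(p).round(4))
    if np.linalg.norm(d)>20: print('STOP');break
E
```

```text
5.6917 [ 0.61628592 -0.06577604  0.08745076] [0.3970127  0.61855604 0.5938307 ]
-40 6.03 [-0.16 -0.41  0.2 ] -39.1 0.065
-28 6.41 [-0.82 -0.92 -0.4 ] -27.3 0.065
-16 6.78 [-0.87 -1.03 -0.91] -15.0 0.0651
-4 7.16 [-0.17 -0.84 -0.33] -3.2 0.0653
8 7.53 [-0.66 -0.91 -1.61] 8.8 0.0653
20 7.91 [ 0.09 -0.75 -0.76] 21.0 0.0653
32 8.28 [-1.37 -0.03 -0.03] 33.0 0.0654
44 8.66 [-0.14 -0.99 -1.32] 44.9 0.0654
56 9.03 [ 0.43  0.15 -0.67] 56.8 0.0654
68 9.41 [ 0.43 -0.91 -1.73] 68.8 0.0654
80 9.78 [-0.74 -0.61 -0.38] 80.8 0.0653
```

```bash
cat >> h.py <<'E'
def look(k):
    s=get_state();im,d=vision.grab_frame('wrist');c=cam('wrist',s)
    cv2.imwrite(f'pics/{k}.png',im);np.savez(k+'.npz',im=im,d=d,K=c[0],R=c[1],t=c[2]);print(s['time'],s['tcp_pos'])
E
python3 - <<'E'
from h import *
ctrl.movel(pt(70),max_speed=.1);ctrl.movel(pt(70,.16),max_speed=.15);ctrl.movep([.73,.045,.14],Q);look('w2')
E
```

```text
11.2833 [0.72899292 0.04491093 0.13758411]
```

View pics/w2.png

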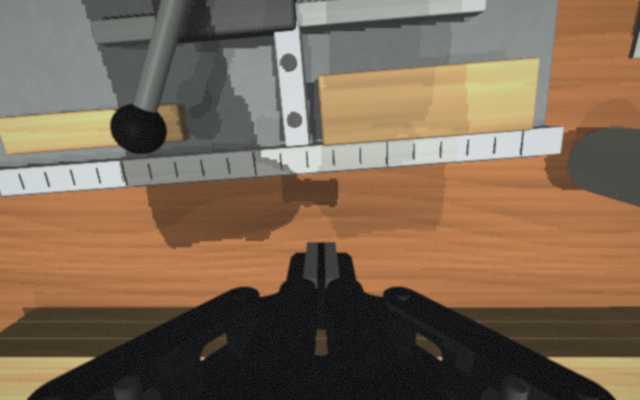

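```bash
python3 - <<'E'
from h import *
im=np.load('w2.npz')['im']
b=im[20:155,255:345];cv2.imwrite('pics/w2z.png',cv2.resize(b,None,fx=4.4,fy=4.4,interpolation=cv2.INTER_CUBIC))
g=im[:,:,:].astype(int)
for r in (75,90,105,120,135): print(r,[tuple(v) for v in g[r,268:326:1][:,[0,2]]][::1][28:])
E
```

```text
75 [(np.int64(221), np.int64(213)), (np.int64(219), np.int64(212)), (np.int64(220), np.int64(212)), (np.int64(220), np.int64(212)), (np.int64(218), np.int64(211)), (np.int64(208), np.int64(203)), (np.int64(173), np.int64(174)), (np.int64(126), np.int64(127)), (np.int64(96), np.int64(99)), (np.int64(102), np.int64(100)), (np.int64(112), np.int64(109)), (np.int64(116), np.int64(113)), (np.int64(115), np.int64(113)), (np.int64(116), np.int64(114)), (np.int64(120), np.int64(116)), (np.int64(129), np.int64(126)), (np.int64(135), np.int64(133)), (np.int64(138), np.int64(134)), (np.int64(139), np.int64(134)), (np.int64(138), np.int64(136)), (np.int64(140), np.int64(137)), (np.int64(132), np.int64(134)), (np.int64(123), np.int64(140)), (np.int64(118), np.int64(154)), (np.int64(107), np.int64(160)), (np.int64(106), np.int64(167)), (np.int64(106), np.int64(165)), (np.int64(101), np.int64(158)), (np.int64(94), np.int64(152)), (np.int64(96), np.int64(154))]
90 [(np.int64(221), np.int64(213)), (np.int64(220), np.int64(213)), (np.int64(222), np.int64(214)), (np.int64(219), np.int64(211)), (np.int6
[... 2901 characters left out ...]
(221), np.int64(214)), (np.int64(223), np.int64(216)), (np.int64(221), np.int64(214)), (np.int64(217), np.int64(210)), (np.int64(188), np.int64(185)), (np.int64(134), np.int64(133)), (np.int64(96), np.int64(97)), (np.int64(99), np.int64(99)), (np.int64(103), np.int64(101)), (np.int64(91), np.int64(88)), (np.int64(69), np.int64(66)), (np.int64(67), np.int64(64)), (np.int64(68), np.int64(62)), (np.int64(79), np.int64(75)), (np.int64(81), np.int64(77)), (np.int64(82), np.int64(79)), (np.int64(79), np.int64(78)), (np.int64(80), np.int64(80)), (np.int64(71), np.int64(91)), (np.int64(78), np.int64(125)), (np.int64(90), np.int64(159)), (np.int64(101), np.int64(179)), (np.int64(108), np.int64(189))]
```

View pics/w2z.png

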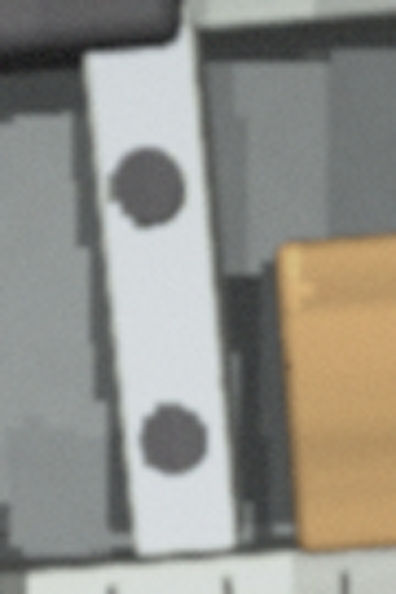

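```bash
cat >> h.py <<'E'
yj=np.array([-np.sin(np.radians(4.0)),np.cos(np.radians(4.0))])
def cross(v,th,lo,hi,rise):
    for i in range(lo,hi):
        a,b=v[i],v[i+1]
        if (rise and a<th<=b) or (not rise and a>th>=b): return i+(th-a)/(b-a)
def measure(k,rows,scol,hi,z1=.061,z2=.063):
    f=np.load(k+'.npz');c=(f['K'],f['R'],f['t']);g=f['im'].astype(float)
    for r in rows:
        v=g[r,:,0]; sc=scol(r)
        R=cross(v,155,sc,hi,False)
        w=v[::-1]; L=639-cross(w,155,639-sc,639,False)
        sat=g[r,:,2]-g[r,:,0]; B=cross(sat,42,int(R)+1,hi+20,True)
        P=[onz(c,(u,r),z)[:2]@yj for u,z in((L,z1),(R,z1),(B,z2))]
        print(r,np.round([L,R,B],1),'width',round((P[1]-P[0])*1e3,2),'gap edge',round((P[2]-P[1])*1e3,2),'gap via centre',round((P[2]-(P[0]+P[1])/2)*1e3-8,2))
E
python3 - <<'E'
from h import *
f=np.load('w2.npz');c=(f['K'],f['R'],f['t'])
measure('w2',[80,90,95,100,105,130,135,140],lambda r:297,330)
# width of blank
for r in (110,):
  g=f['im'][r].astype(int); 
  s=g[:,2]-g[:,0]; print(s[525:550])
print(f['d'][[60,100,135],[285,296,298]],f['d'][110,400])
E
```

```text
80 [278.9 302.7 317.4] width 15.14 gap edge 9.33 gap via centre 8.9
90 [279.9 303.7 318.2] width 15.2 gap edge 9.34 gap via centre 8.95
95 [280.2 304.  318.5] width 15.25 gap edge 9.35 gap via centre 8.97
100 [280.9 304.5 319. ] width 15.25 gap edge 9.34 gap via centre 8.97
105 [281.4 304.8 319.5] width 15.2 gap edge 9.51 gap via centre 9.11
130 [283.9 306.9 321.5] width 15.24 gap edge 9.64 gap via centre 9.26
135 [284.6 307.6 321.8] width 15.27 gap edge 9.44 gap via centre 9.07
140 [284.8 307.9 322.3] width 15.39 gap edge 9.59 gap via centre 9.28
[80 80 80 78 80 79 79 81 74 49 12 -2 -3 -3 -5 -4 -5 -5 -5 -5  5 41 78 93
 95]
[0.19891825 0.21044812 0.21552384] 0.20810702
```

```bash
python3 - <<'E'
from h import *
f=np.load('w2.npz');c=(f['K'],f['R'],f['t'])
print('blank len',(onz(c,(534.3,110),.063)[:2]-onz(c,(319.8,110),.063)[:2]), )
ctrl.movep(pt(70,.15),Q);ctrl.movel(pt(70),max_speed=.1)
for a in (80,89,98): ctrl.movel(pt(a),max_speed=.04)
s=get_state();p=s['tcp_pos'][:2]-A;print(np.degrees(np.arctan2(p[1],p[0])),s['contact_force'])
ctrl.movel(pt(88),max_speed=.1);ctrl.movel(pt(86,.15),max_speed=.15);ctrl.movep([.73,.045,.14],Q);look('w3')
im=np.load('w3.npz')['im'];b=im[20:155,255:345];cv2.imwrite('pics/w3z.png',cv2.resize(b,None,fx=4.4,fy=4.4,interpolation=cv2.INTER_CUBIC))
try: measure('w3',[80,90,95,100,105,130,135,140],lambda r:306,330)
except Exception as e: print(e)
E
```

```text
blank len [-2.40885099e-05  1.38606830e-01]
98.71195789306914 [0.18053078 0.28303968 0.40959791]
15.4583 [0.72877448 0.04498037 0.13781161]
80 [290.  313.6 317.3] width 15.0 gap edge 2.34 gap via centre 1.84
90 [291.  314.7 318. ] width 15.18 gap edge 2.13 gap via centre 1.72
95 [291.5 314.9 318.4] width 15.06 gap edge 2.26 gap via centre 1.79
100 [292.  315.5 318.7] width 15.21 gap edge 2.08 gap via centre 1.68
105 [292.4 315.8 319.4] width 15.19 gap edge 2.37 gap via centre 1.97
130 [294.9 317.6 321.2] width 15.05 gap edge 2.43 gap via centre 1.95
135 [295.1 317.9 321.6] width 15.11 gap edge 2.51 gap via centre 2.07
140 [295.5 318.6 322.1] width 15.37 gap edge 2.35 gap via centre 2.04
```

View pics/w3z.png

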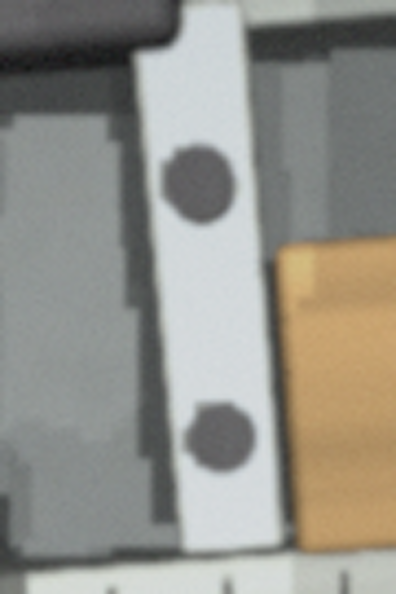

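View pics/w3.png

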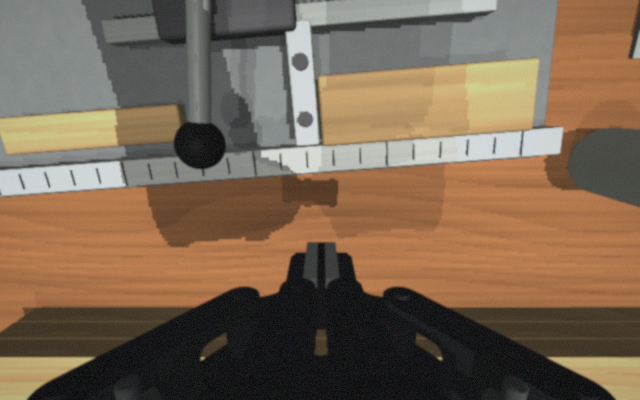

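```bash
cat >> h.py <<'E'
def push(a,k,sc):
    ctrl.movep(pt(86,.15),Q);ctrl.movel(pt(88),max_speed=.1)
    ctrl.movel(pt(a-4),max_speed=.03);ctrl.movel(pt(a),max_speed=.01)
    s=get_state();p=s['tcp_pos'][:2]-A;print(np.degrees(np.arctan2(p[1],p[0])),s['contact_force'])
    ctrl.movel(pt(90),max_speed=.1);ctrl.movel(pt(88,.15),max_speed=.15);ctrl.movep([.73,.045,.14],Q);look(k)
    im=np.load(k+'.npz')['im'];b=im[20:155,255:345];cv2.imwrite(f'pics/{k}z.png',cv2.resize(b,None,fx=4.4,fy=4.4,interpolation=cv2.INTER_CUBIC))
    try: measure(k,[80,90,95,100,105,130,135,140],lambda r:sc,330)
    except Exception as e: print(e)
E
python3 - <<'E'
from h import *
push(101.6,'w4',309)
E
```

```text
101.31790637645025 [ 2.26018626 -0.78099472 -0.80433217]
19.5833 [0.72880204 0.04497496 0.13779754]
80 [291.6 315.4 317.4] width 15.13 gap edge 1.24 gap via centre 0.8
90 [292.5 316.  318.1] width 15.06 gap edge 1.37 gap via centre 0.9
95 [293.  316.6 318.5] width 15.17 gap edge 1.25 gap via centre 0.83
100 [293.4 316.7 318.8] width 15.05 gap edge 1.42 gap via centre 0.95
105 [294.  317.2 319.6] width 15.09 gap edge 1.53 gap via centre 1.07
130 [296.1 318.8 321.2] width 15.02 gap edge 1.66 gap via centre 1.17
135 [296.8 319.4 321.7] width 15.01 gap edge 1.59 gap via centre 1.09
140 [296.5 319.7 322.1] width 15.48 gap edge 1.6 gap via centre 1.34
```

View pics/w4z.png

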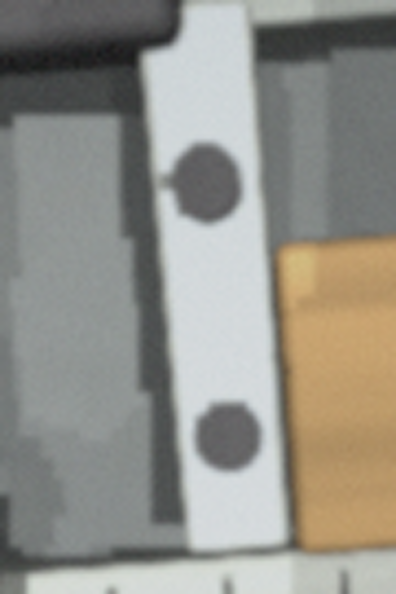

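```bash
python3 - <<'E'
from h import *
push(103.3,'w5',311)
E
```

```text
102.98155204367667 [ 3.41066221 -0.14508749 -1.18489948]
23.7833 [0.7288162  0.04499505 0.13783106]
80 [292.7 316.4 317.6] width 15.12 gap edge 0.72 gap via centre 0.28
90 [293.5 317.1 318.4] width 15.13 gap edge 0.83 gap via centre 0.4
95 [294.  317.6 318.7] width 15.18 gap edge 0.72 gap via centre 0.31
100 [294.3 317.7 319. ] width 15.06 gap edge 0.88 gap via centre 0.41
105 [294.9 318.1 319.8] width 14.99 gap edge 1.1 gap via centre 0.6
130 [297.1 319.7 321.5] width 14.98 gap edge 1.21 gap via centre 0.69
135 [297.7 320.3 321.9] width 15.05 gap edge 1.06 gap via centre 0.59
140 [297.7 320.6 322.2] width 15.31 gap edge 1.04 gap via centre 0.7
```

View pics/w5z.png

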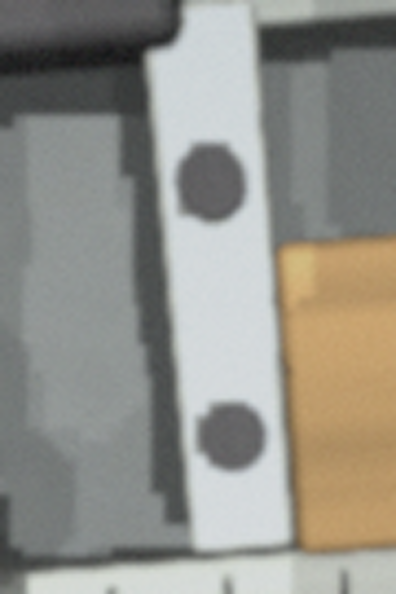

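```bash
cat > cmp.py <<'E'
from h import *
import sys
def pc(a,b,sl):
    A_,B_=[np.load(k+'.npz')['im'][sl].astype(np.float32).mean(2) for k in(a,b)]
    return np.round(cv2.phaseCorrelate(A_,B_,cv2.createHanningWindow(A_.shape[::-1],cv2.CV_32F))[0],2)
def edge(k,rows):
    g=np.load(k+'.npz')['im'].astype(float);s=g[rows,:,2]-g[rows,:,0]
    return np.mean([cross(x,42,520,545,False) for x in s])
for k in ('w2','w3','w4','w5')+tuple(sys.argv[1:]):
    print(k,'blank far end',round(edge(k,range(75,118,3)),2),'blank far pc',pc('w3',k,np.s_[60:128,480:544]),'fence pc',pc('w3',k,np.s_[130:165,330:560]),'slat',pc('w3',k,np.s_[110:150,0:100]),'stop',pc('w3',k,np.s_[30:75,270:316]))
E
python3 cmp.py
```

```text
w2 blank far end 535.55 blank far pc [-0.06  2.26] fence pc [ 0.43 -0.03] slat [ 0.1  -0.14] stop [-11.12   0.86]
w3 blank far end 535.24 blank far pc [-0.  0.] fence pc [0. 0.] slat [-0.  0.] stop [0.  0.5]
w4 blank far end 535.23 blank far pc [-0.05 -0.25] fence pc [ 0.05 -0.06] slat [-0.05 -0.1 ] stop [1.74 0.26]
w5 blank far end 535.24 blank far pc [ 0.02 -0.09] fence pc [-0.   -0.11] slat [-0.15 -0.19] stop [ 2.87 -0.03]
```

```bash
python3 - <<'E'
from h import *
push(104.4,'w6',311)
E
python3 cmp.py w6
```

```text
103.93776288447025 [ 2.92545297  0.44999848 -0.55171919]
28.0417 [0.72880548 0.04495423 0.13782746]
80 [293.1 316.8 317.8] width 15.08 gap edge 0.65 gap via centre 0.19
90 [294.  317.7 318.8] width 15.15 gap edge 0.73 gap via centre 0.3
95 [294.5 318.  319.1] width 15.09 gap edge 0.74 gap via centre 0.28
100 [295.  318.5 319.7] width 15.2 gap edge 0.76 gap via centre 0.36
105 [295.4 318.5 319.9] width 14.94 gap edge 0.97 gap via centre 0.44
130 [297.9 320.5 322. ] width 14.99 gap edge 0.98 gap via centre 0.47
135 [298.1 320.8 322.3] width 15.08 gap edge 1.05 gap via centre 0.59
140 [298.4 321.3 323.1] width 15.25 gap edge 1.22 gap via centre 0.84
w2 blank far end 535.55 blank far pc [-0.06  2.26] fence pc [ 0.43 -0.03] slat [ 0.1  -0.14] stop [-11.12   0.86]
w3 blank far end 535.24 blank far pc [-0.  0.] fence pc [0. 0.] slat [-0.  0.] stop [0.  0.5]
w4 blank far end 535.23 blank far pc [-0.05 -0.25] fence pc [ 0.05 -0.06] slat [-0.05 -0.1 ] stop [1.74 0.26]
w5 blank far end 535.24 blank far pc [ 0.02 -0.09] fence pc [-0.   -0.11] slat [-0.15 -0.19] stop [ 2.87 -0.03]
w6 blank far end 535.73 blank far pc [0.13 0.08] fence pc [0.03 0.17] slat [-0.1  -0.17] stop [3.55 0.11]
```

View pics/w6z.png

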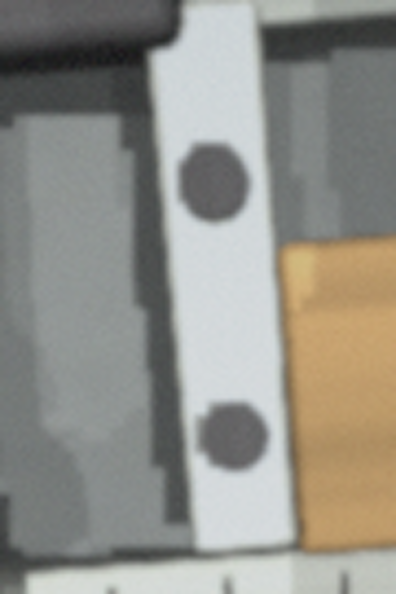

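```bash
python3 - <<'E'
from h import *
ctrl.movel([.70,.045,.28],max_speed=.15);ctrl.movep([.45,.30,.30],Q)
im,d=vision.grab_frame('top');b=im[140:260,220:450];cv2.imwrite('pics/end.png',cv2.resize(b,None,fx=3.4,fy=3.4,interpolation=cv2.INTER_CUBIC))
s=get_state();print(s['time'],s['contact_force'])
E
```

```text
30.5917 [-1.36329354 -0.53899625 -0.38589251]
```

View pics/end.png

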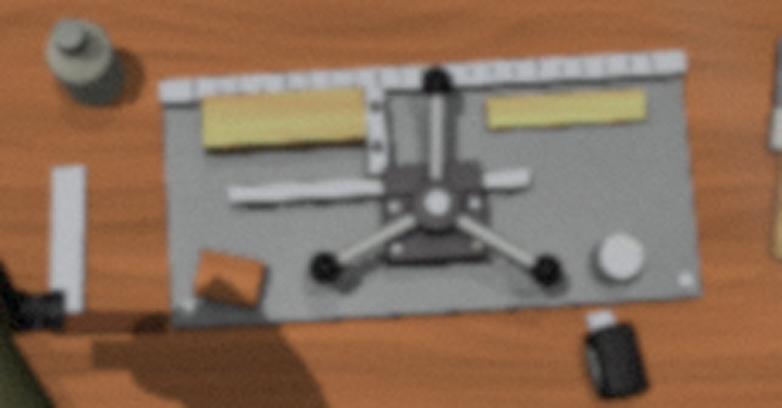

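The top view shows the stop plate (crop col 375) against the blank's end (col 366). The slat, offcut, jar, tape, square and glue are where they started, and the hand is clear of everything.

```bash
python3 -c "
from station import ticket;ticket.close_job()"
```

```text
the job is handed in; nothing more can be done
```

The stop now meets the end of the blank, moved only by pushing the wheel round, and I handed the job in at about 31 s with the hand well clear.

I pushed one spoke counter-clockwise with the shut fingertips: one long sweep, then four smaller pushes, lifting away to look with the wrist camera after each.

- **Contact:** On the last push the stop moved about 0.4 mm. The far end of the blank moved with it by about 0.3 mm, so they are touching and the blank was barely nudged.
- **Measured gap:** The wrist camera still shows 0.2–0.8 mm between the visible edges, wider toward the fence. I put that down to rounded edges and a slight skew of the blank. It stayed about the same on the last push, which fits contact.
- **Forces:** The force readings I took, all at the end of moves, were only a few newtons.
- **Everything else:** In the last top picture the slat, offcut, jar, tape measure, square and glue bottle look unmoved. I did not check the brush up close at the end, but the arm never went near it.

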